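Switch the dust valve to the yellow branch and start the extractor

TASK

With the fingertips, gently push the red tab of the dust valve's selector round until it points at the yellow badge, and leave it there; only then press the green start button on the starter box fully down and let go. Only push the tab, never pinch it; do not press the red stop button, and leave every loose thing lying about the bench where it is.

Things in the scene. Friction and masses are not known exactly. Their poses are not given: they have to be found in the camera images.
- selector (a joint): Angle (rad) of the aluminium selector disc (200 mm across, top 85 mm above the bench) on the round grey dust valve; positive is anticlockwise from above. At 0 the red tab points along the drum's +x, between the two middle badges; end stops at -1.6 and 1.6, badges at about -1.3, -0.6, 0.6, 1.3 in varying order. No detents: stiff (0.22 N m, about 3 N at the tab), stays where it is left.
- valve_hub (a point): Centre of the disc's top, on its vertical axis, 85 mm above the bench; a nut 36 mm wide, 10 mm tall sits here. The drum below, fixed to the bench, is 290 mm across and 70 mm tall; four black duct stubs, 62 mm thick, stick out of its side below the badges to 180 mm from the axis. x is the drum's x: towards the middle of the row of badges, away from the robot.
- tab_top (a point): Middle of the top edge of the red tab, an upright fin on the disc, 70 mm from the axis. The fin runs radially from 40 to 100 mm from the axis, is 15 mm thick, 40 mm tall (from 85 to 125 mm above the bench), with a white line along its top and a small white pointer at its foot. x points outwards along the fin.
- pointer_aim (a point): Where the tab and its pointer aim: the point on the line of the tab 122 mm from the axis, just beyond the disc, at the same radius as the badges. It turns with the disc.
- badge_yellow: Round flat yellow badge, 28 mm in diameter, 3 mm thick, lying on the drum's top 122 mm from the axis; origin at the centre of its underside, 70 mm above the bench. The one wanted.
- badge_blue: Round flat blue badge, 28 mm in diameter, 3 mm thick, lying on the drum's top 122 mm from the axis; origin at the centre of its underside, 70 mm above the bench.
- badge_white: Round flat white badge, 28 mm in diameter, 3 mm thick, lying on the drum's top 122 mm from the axis; origin at the centre of its underside, 70 mm above the bench.
- badge_black: Round flat black badge, 28 mm in diameter, 3 mm thick, lying on the drum's top 122 mm from the axis; origin at the centre of its underside, 70 mm above the bench.
- start_top (a point): Centre of the top of the green round start button (36 mm in diameter) on the yellow starter box (170 x 90 x 70 mm, fixed to the bench). It is pressed straight down.
- start (a joint): How far the green start button is pressed (m): 0 up, 0.006 fully down, which takes about 5 N; it springs back.
- stop_top (a point): Centre of the top of the red round stop button (36 mm in diameter) on the same box, 84 mm from the green one, on the robot's side. Not to be pressed.
- stop (a joint): How far the red stop button is pressed (m): 0 up, 0.006 fully down.
- glue: Yellow glue bottle with an orange cap, 52 mm wide, 110 mm tall, standing beyond the starter box; loose; origin at its underside. Not part of the job.
- tape: Orange tape measure, 60 x 35 x 55 mm, standing on the robot side of the starter box; loose; origin at its underside. Not part of the job.
- wedge: Small loose wooden wedge, 18 x 40 x 14 mm, lying on the rim of the drum, on the side away from the badges; loose; origin at its underside. Not part of the job.
- push_stick: Wooden push stick, about 300 mm long, 16 mm thick, lying flat on the left side of the bench; loose; origin at its underside. Not part of the job.
- mallet: Hammer lying flat on the right side of the bench; loose; origin at its underside. Not part of the job.
- offcut: Light wood offcut, 55 x 100 x 32 mm, at the far edge of the bench; loose; origin at its underside. Not part of the job.
- square: Try square, dark stock 100 x 22 x 18 mm with a 150 mm steel blade, lying at the far edge of the bench; loose; origin at its underside. Not part of the job.

How it is judged:
By the outcome, as a careful person would: the job done as asked, in the order asked, and still so for the second after the job is handed in, with the robot touching nothing.
It also fails if it takes over 45 s, if anything falls off the work surface, if the arm or the gripper's body presses on something with over 40 N, if the wrist force passes 120 N, or if a joint passes its speed limit or range.

ROBOT

A 6-joint arm with a two-finger parallel gripper is mounted at the origin on the work surface. World frame = base frame: x ahead of the robot, y to its left, z up, the work surface at z = 0. Lengths are in m, angles in rad, forces in N, time in s.
With the tool pointing down it reaches from about 0.35 to 0.775 m from the base axis. Payload 5.5 kg.
Tool frame: the origin (TCP) lies on the centre line of the jaws, within the pads' length; the fingertips stand 11 mm ahead of it and the grasp point (between the pads) lies 8 mm behind it (env.tip_reach is the distance from the TCP to the fingertips, in m); z points along the fingers, x is the direction in which the jaws open and shut, and the axes are right-handed (so a half turn about z gives the same grasp; the last joint's range is limited). The gripper opens to 85 mm and grips with 20 to 120 N. Pads are 22 mm wide; open, the fingers measure 114 mm over their backs; the gripper's body (76 mm by 85 mm) begins 54 mm behind the grasp point. The pads swing forward as they close: fully open they stand 13 mm farther back than shut.
Start: joints at [-1.241, 0.313, 0.046, 1.304, 0, 1.431], TCP at [0.26, -0.513, 0.242] pointing down, gripper open.
Joint ranges: [-2.76, 2.76], [-0.86, 1.69], [-1.03, 1.26], [-2.2, 2.34], [-1.47, 1.5], [-3.14, 3.14]. Speed limits (rad/s): [2.57, 2.57, 3.14, 3.14, 3.14, 3.14].

INTERFACE

Orientations are given as a unit quaternion [w, x, y, z].
In Python, from workcell import env gives the robot as it stands.
- The arm moves only by the tool carry_out, never from a script. Its argument "moves" is one flat list of numbers, 7 for each row, row after row: the gripper command: -1 is shut, 1 is fully open, values between are in proportion, then the shift along the tool's x, y, z in m, then the turn, a rotation vector about the tool's x, y, z in degrees. A call has exactly 5 rows; each row shifts and turns the pose as measured when the row begins, along the tool's axes as they then stand; what a row does not reach is not made up. A row lasts 1/8 s, in which the tool goes at most 62.5 mm and 10.7 degrees, less where a joint would pass 70% of its speed; a pose out of reach is approached as far as the arm can. A call is refused whole if a number of a shift passes 0.0625 or a number of a turn 10.7, either way. A call with a gripper value outside its range is refused whole. The fingers move at their own pace and stop on an object; "squeeze" is the grip in N (left out, the last holds). Time passes only in rows, so rows that do not move let the fingers close, or fill a call up. It gives the time, the measured TCP pose, the force and the opening at its end, in the units of the state.
- env.get_state(): the state, without advancing time (a new reading comes with each control period).
- env.read_camera(name): name is "scene" or "top"; returns the picture (480x640x3 uint8, red, green, blue); there is no depth.
- env.calibration(name): a dict with "camera_matrix" (3x3 intrinsics, pixels), "rvec" (rotation vector, rad) and "tvec" (3), from world to camera coordinates, as OpenCV has them. Camera axes: x right, y down, z forward; pixel columns grow to the right and rows downward; lengths in m; the calibration is good to about 2 mm. A picture is of the moment at which its call begins. calibration takes no time and is no camera call.
- env.hand_in(): hands the job in, once; it reports no verdict.
The state is a dict: "clock": time; "joint_pos": joint angles; "qvel": joint speeds; "tau": joint torques, N m; "tcp_pos": TCP position; "orientation": TCP orientation; "wrist_force": force on the tool from outside, world axes, zero at the start; "ft_torque": the same for the moment, N m; "finger_gap": finger opening in m.
Only numpy, scipy, OpenCV 4.12 (cv2) and the standard library are available. Lean on these libraries where they do the work, as an engineer would, in place of code of your own. Each camera call takes 0.05 s, during which the arm holds its last target. There are 200 camera calls.

## Working session

There is one attempt and no reset: what is moved stays moved. The work goes in short steps, Python scripts to look and compute and a tool call to move; the robot and the scene stay as the last step left them, time stands still between calls to the robot, and variables do not carry over. Pictures are saved under pics/ and viewed, about 8 in all and at most 12, crops included, and the job is handed in when it is done.

Besides the shell and the picture viewer there is one more tool, called after "Request:" as name(argument=value, ...), one argument or row to a line, values as JSON. carry_out: Moves the arm, as the interface text tells. Its arguments: {"type":"object","properties":{"moves":{"type":"array"},"squeeze":{"type":"number"}},"required":["moves"]}

```bash
ls; mkdir -p pics
python3 - <<'E'
from workcell import env
import cv2
for n in("top","scene"):
    cv2.imwrite(f"pics/{n}0.png",env.read_camera(n)[:,:,::-1]); print(n,env.calibration(n))
print(env.get_state())
E
```

```text
pics
top {'camera_matrix': array([[587.38874008,   0.        , 324.16142784],
       [  0.        , 587.38874008, 243.79365535],
       [  0.        ,   0.        ,   1.        ]]), 'rvec': array([ 2.16042783, -2.20143798,  0.12647995]), 'tvec': array([-0.0099363 ,  0.57109136,  1.5364119 ])}
scene {'camera_matrix': array([[564.61544493,   0.        , 322.61312073],
       [  0.        , 564.61544493, 234.03858446],
       [  0.        ,   0.        ,   1.        ]]), 'rvec': array([ 1.45674116,  2.27849422, -0.77350043]), 'tvec': array([ 0.22124195, -0.34496548,  2.25732144])}
{'clock': 0.1, 'joint_pos': array([-1.24061028e+00,  3.13961396e-01,  4.50979557e-02,  1.30362128e+00,
       -2.52922058e-06,  1.43118511e+00]), 'qvel': array([-0.00117503, -0.00156384,  0.00063105,  0.00147563,  0.00094078,
       -0.00133138]), 'tau': array([ 1.35974049e-03, -4.81727886e+01,  2.99242187e+01,  1.28778993e-02,
       -1.61746543e-04, -9.93236853e-06]), 'tcp_pos': array([ 0.26014547, -0.51228849,  0.2414797 ]), 'orientation': array([-5.36459948e-04,  8.52263013e-01, -5.23112840e-01, -6.51829496e-04]), 'wrist_force': array([-0.78005384,  0.7268445 , -0.68795347]), 'ft_torque': array([ 0.02802602, -0.00315164, -0.0054704 ]), 'finger_gap': 0.08528825179653497}
```

View pics/top0.png

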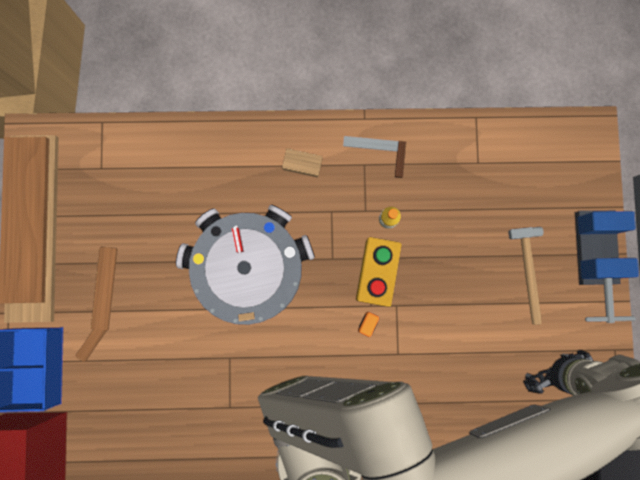

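View pics/scene0.png

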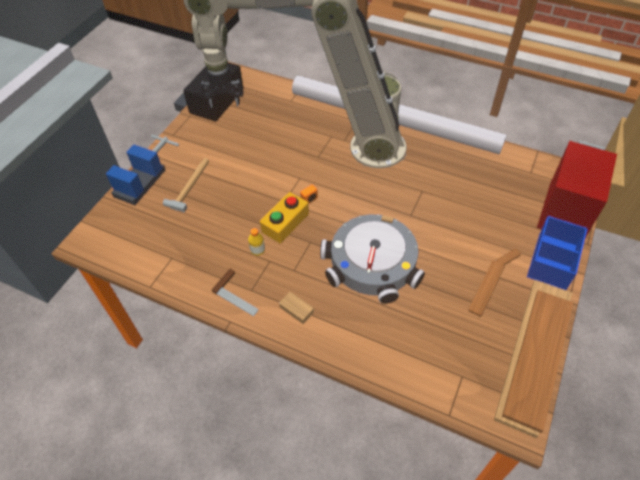

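The top view shows the yellow badge at (198,259), the tab around (237,239), the hub at (244,268), the green button at (383,255) and the red at (377,287). The scene view agrees: the yellow badge is the outermost one on the +y side, so the tab needs an anticlockwise push.

```bash
cat > h.py <<'E'
import cv2, numpy as np
from workcell import env
from scipy.spatial.transform import Rotation as R
def ray(n,uv,z):
    c=env.calibration(n);K=c["camera_matrix"];M=cv2.Rodrigues(c["rvec"])[0]
    o=-M.T@c["tvec"];d=M.T@np.linalg.inv(K)@[uv[0],uv[1],1]
    return o+d*(z-o[2])/d[2]
def proj(n,p):
    c=env.calibration(n);return cv2.projectPoints(np.array(p,float).reshape(-1,1,3),c["rvec"],c["tvec"],c["camera_matrix"],None)[0][:,0]
def blob(im,h,near,r=14,smin=120,vmin=60):
    s=cv2.cvtColor(im,cv2.COLOR_RGB2HSV).astype(int)
    dh=np.abs((s[...,0]-h+90)%180-90)
    m=(dh<12)&(s[...,1]>smin)&(s[...,2]>vmin)
    yy,xx=np.mgrid[:480,:640];m&=np.hypot(xx-near[0],yy-near[1])<r
    return np.array([xx[m].mean(),yy[m].mean()]),m.sum()
def angles(im,hub,near_tab=None):
    pass
E
python3 - <<'E'
from h import *
im=env.read_camera("top")
y,n=blob(im,28,(198,259),10);print("yellow",y,n,ray("top",y,.073))
b,n=blob(im,112,(269,228),10);print("blue",b,n,ray("top",b,.073))
g,n=blob(im,70,(383,255),13);print("green",g,n,ray("top",g,.08))
r,n=blob(im,0,(377,287),13);print("stop",r,n,ray("top",r,.08))
t,n=blob(im,0,(237,239),16);print("tab",t,n,ray("top",t,.115))
s=im[255:282,230:258].astype(int).sum(2);m=s<270
yy,xx=np.nonzero(m);c=np.array([xx.mean()+230,yy.mean()+255]);print("hub",c,m.sum(),ray("top",c,.095))
# drum centre: gripper-free ellipse of disc (bright)
for n,k in (("g",(383,255)),):pass
sc=env.read_camera("scene")
g,n=blob(sc,70,(277,217),10);print("scene green",g,n,[ray("scene",g,z)for z in(.07,.08,.09)])
y,n=blob(sc,28,(406,266),7);print("scene yellow",y,n,ray("scene",y,.073))
a=cv2.resize(im[190:340,160:430],None,fx=2.9,fy=2.9,interpolation=cv2.INTER_CUBIC)
cv2.imwrite("pics/crop.png",a[:,:,::-1])
E
```

```text
yellow [198.05882353 258.35294118] 85 [0.53465815 0.30495438 0.073     ]
blue [268.72941176 227.07058824] 85 [0.61247219 0.12285424 0.073     ]
green [382.8452381  254.52380952] 168 [ 0.53530617 -0.17009666  0.08      ]
stop [377.28723404 286.94148936] 188 [ 0.45238207 -0.15340146  0.08      ]
tab [237.6        238.95714286] 70 [0.57844551 0.19802387 0.115     ]
hub [243.66972477 267.23853211] 109 [0.5083313  0.18564175 0.095     ]
scene green [275.74418605 215.58139535] 43 [array([ 0.5242358 , -0.17771518,  0.07      ]), array([ 0.53101099, -0.17318841,  0.08      ]), array([ 0.53778617, -0.16866164,  0.09      ])]
scene yellow [405.63043478 265.10869565] 46 [0.53424734 0.30452125 0.073     ]
```

View pics/crop.png

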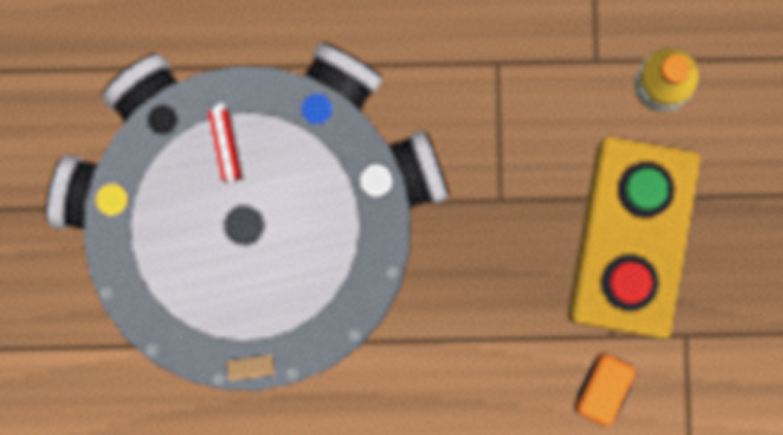

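```bash
cat >> h.py <<'E'
hub=np.array([.5083,.1856])
def plan(p,yaw,rows=5,vmax=.058,tmax=10.5):
    "rows from the measured pose to TCP p, tool down, tool x at yaw (deg)"
    s=env.get_state();q=s["orientation"];c=R.from_quat([*q[1:],q[0]]);x=s["tcp_pos"].copy();p=np.array(p,float)
    T=R.from_euler("z",yaw,degrees=True)*R.from_euler("x",180,degrees=True)
    print("t",s["clock"],"tcp",x.round(4),"yaw",np.degrees(np.arctan2(*c.as_matrix()[1::-1,0])).round(1),"F",s["wrist_force"].round(1))
    n=max(np.ceil(np.linalg.norm(p-x)/vmax),np.ceil(np.degrees((c.inv()*T).magnitude())/tmax),1)
    n=int(max(n,rows)) if rows else int(n);print("n",n)
    w=np.degrees((c.inv()*T).as_rotvec())/n;d=(p-x)/n
    for i in range(n):
        print(np.r_[c.inv().apply(d).round(4),w.round(1)].tolist());c=c*R.from_rotvec(w,degrees=True)
def tabpt(th,r,off):
    a=np.radians(th);return hub+r*np.array([np.cos(a),np.sin(a)])+off*np.array([-np.sin(a),np.cos(a)])
E
python3 - <<'E'
from h import *
p=tabpt(10,.075,-.04);print(p)
plan([*p,.22],10,15)
print(env.tip_reach)
E
```

```text
[0.58910651 0.1592313 ]
t 0.2 tcp [ 0.2602 -0.5125  0.2418] yaw -63.1 F [-0.   0.4 -0.1]
n 15
[-0.03, -0.0398, 0.0015, -0.0, 0.0, -4.9]
[-0.0265, -0.0422, 0.0015, -0.0, 0.0, -4.9]
[-0.0228, -0.0443, 0.0015, -0.0, 0.0, -4.9]
[-0.019, -0.0461, 0.0015, -0.0, 0.0, -4.9]
[-0.015, -0.0476, 0.0015, -0.0, 0.0, -4.9]
[-0.0109, -0.0487, 0.0015, -0.0, 0.0, -4.9]
[-0.0067, -0.0494, 0.0015, -0.0, 0.0, -4.9]
[-0.0025, -0.0498, 0.0015, -0.0, 0.0, -4.9]
[0.0017, -0.0498, 0.0015, -0.0, 0.0, -4.9]
[0.006, -0.0495, 0.0015, -0.0, 0.0, -4.9]
[0.0101, -0.0488, 0.0015, -0.0, 0.0, -4.9]
[0.0142, -0.0478, 0.0015, -0.0, 0.0, -4.9]
[0.0183, -0.0464, 0.0015, -0.0, 0.0, -4.9]
[0.0221, -0.0447, 0.0015, -0.0, 0.0, -4.9]
[0.0258, -0.0426, 0.0015, -0.0, 0.0, -4.9]
0.011
```

Request:
carry_out(
  moves=[-1,-0.03,-0.04,0,0,0,-5,-1,-0.0265,-0.042,0,0,0,-5,-1,-0.023,-0.044,0,0,0,-5,-1,-0.019,-0.046,0,0,0,-5,-1,-0.015,-0.0475,0,0,0,-5],
  squeeze=30,
)

```text
clock: 0.82
tcp_pos: [0.3687, -0.2848, 0.24]
orientation: [-0.001, 0.946, -0.323, -0.001]
wrist_force: [0.5, -0.3, 1.2]
finger_gap: 0.0003
```

Request:
carry_out(
  moves=[-1,-0.011,-0.0485,0,0,0,-5,-1,-0.007,-0.049,0,0,0,-5,-1,-0.0025,-0.05,0,0,0,-5,-1,0.002,-0.05,0,0,0,-5,-1,0.006,-0.0495,0,0,0,-5],
)

```text
clock: 1.45
tcp_pos: [0.474, -0.0501, 0.2405]
orientation: [-0.001, 0.995, -0.104, 0.0]
wrist_force: [0.2, -0.9, -0.2]
finger_gap: 0.0002
```

Run:
```python
from h import *
plan([*tabpt(10,.075,-.04),.2],10,5)
```

```text
t 1.45 tcp [ 0.474  -0.0501  0.2405] yaw -11.9 F [ 0.2 -0.9 -0.2]
n 5
[0.0139, -0.0457, 0.0082, -0.0, -0.0, -4.4]
[0.0173, -0.0445, 0.0082, -0.0, -0.0, -4.4]
[0.0207, -0.0431, 0.0081, -0.0, -0.0, -4.4]
[0.0239, -0.0414, 0.0081, -0.0, -0.0, -4.4]
[0.027, -0.0394, 0.0081, -0.0, -0.0, -4.4]
```

Request:
carry_out(
  moves=[-1,0.014,-0.0455,0.008,0,0,-4.5,-1,0.0175,-0.0445,0.008,0,0,-4.5,-1,0.021,-0.043,0.008,0,0,-4.5,-1,0.024,-0.0415,0.008,0,0,-4.5,-1,0.027,-0.039,0.008,0,0,-4.5],
)

```text
clock: 2.08
tcp_pos: [0.5907, 0.1679, 0.2002]
orientation: [-0.0, 0.995, 0.1, 0.002]
wrist_force: [-0.3, -0.8, -0.0]
finger_gap: -0.0002
```

Run:
```python
from h import *
plan([*tabpt(10,.075,-.04),.112],10,5)
```

```text
t 2.075 tcp [0.5907 0.1679 0.2002] yaw 11.4 F [-0.3 -0.8 -0. ]
n 5
[-0.0007, 0.0016, 0.0176, 0.0, -0.0, 0.3]
[-0.0007, 0.0016, 0.0176, 0.0, -0.0, 0.3]
[-0.0007, 0.0016, 0.0176, 0.0, -0.0, 0.3]
[-0.0007, 0.0016, 0.0176, 0.0, -0.0, 0.3]
[-0.0006, 0.0016, 0.0176, 0.0, -0.0, 0.3]
```

Request:
carry_out(
  moves=[-1,-0.003,0.008,0,0,0,1,-1,0,0,0.022,0,0,0,-1,0,0,0.022,0,0,0,-1,0,0,0.022,0,0,0,-1,0,0,0.02,0,0,0],
)

```text
clock: 2.7
tcp_pos: [0.5897, 0.1593, 0.1118]
orientation: [0.0, 0.996, 0.091, 0.002]
wrist_force: [-0.1, -1.1, 0.5]
finger_gap: -0.0
```

Run:
```python
from h import *
plan([*tabpt(10,.075,-.0195),.112],10,0)
im=env.read_camera("top")
a=cv2.resize(im[190:340,160:360],None,fx=4,fy=4,interpolation=cv2.INTER_CUBIC)
cv2.imwrite("pics/c2.png",a[:,:,::-1])
for dth in(6,8): 
  a=np.radians(dth);M=np.array([[np.cos(a),-np.sin(a)],[np.sin(a),np.cos(a)]])-np.eye(2)
  print(dth,M@[.075,-.0185])
```

```text
t 2.7 tcp [0.5897 0.1593 0.1118] yaw 10.4 F [-0.1 -1.1  0.5]
n 1
[-0.0004, -0.0205, -0.0002, 0.1, -0.2, 0.4]
6 [0.00152292 0.00794098]
8 [0.00184481 0.01061802]
```

View pics/c2.png

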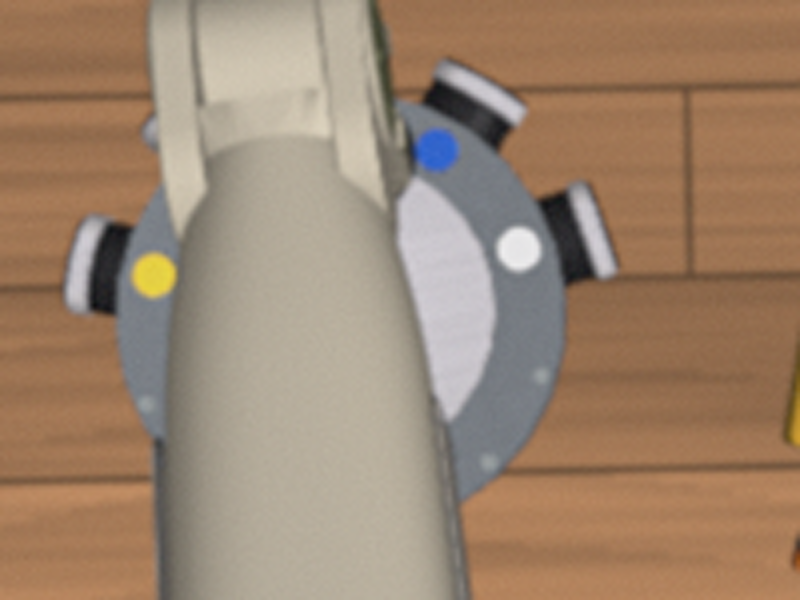

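The arm hides the tab in the top view, with only the yellow, blue and white badges showing. I'll make contact slowly and watch the force.

Request:
carry_out(
  moves=[-1,0,-0.006,0,0,0,0,-1,0,-0.006,0,0,0,0,-1,0,-0.004,0,0,0,0,-1,0,-0.004,0,0,0,0,-1,0,-0.004,0,0,0,0],
)

```text
clock: 3.38
tcp_pos: [0.5843, 0.1824, 0.1119]
orientation: [0.001, 0.996, 0.089, 0.001]
wrist_force: [2.0, -2.9, -1.9]
finger_gap: -0.0001
```

Run:
```python
from h import *
plan([*tabpt(14,.075,-.0185),.112],14,5)
```

```text
t 3.375 tcp [0.5843 0.1824 0.1119] yaw 10.2 F [ 2.  -2.9 -1.9]
n 5
[0.0004, -0.0006, -0.0, 0.0, -0.0, -0.8]
[0.0004, -0.0006, -0.0, 0.0, -0.0, -0.8]
[0.0004, -0.0006, -0.0, 0.0, -0.0, -0.8]
[0.0004, -0.0006, -0.0, 0.0, -0.0, -0.8]
[0.0004, -0.0006, -0.0, 0.0, -0.0, -0.8]
```

Request:
carry_out(
  moves=[-1,0.0015,-0.008,0,0,0,-6,-1,0.0015,-0.008,0,0,0,-6,-1,0.0015,-0.008,0,0,0,-6,-1,0.0015,-0.008,0,0,0,-6,-1,0.0015,-0.008,0,0,0,-6],
)

```text
clock: 4.0
tcp_pos: [0.5775, 0.2184, 0.112]
orientation: [0.007, 0.937, 0.35, 0.0]
wrist_force: [1.3, -3.7, -0.8]
finger_gap: -0.0001
```

```bash
cat >> h.py <<'E'
def tabest():
    s=env.get_state();v=s["tcp_pos"][:2]-hub;r=np.hypot(*v)
    print("r",r.round(4),"tab angle if flat contact",np.degrees(np.arctan2(v[1],v[0])+np.arcsin(.0185/r)).round(1))
E
python3 - <<'E'
from h import *
tabest();plan([*tabpt(70,.075,-.0185),.112],70,5)
im=env.read_camera("scene")
a=cv2.resize(im[150:310,280:460],None,fx=3.7,fy=3.7,interpolation=cv2.INTER_CUBIC)
cv2.imwrite("pics/c3.png",a[:,:,::-1])
E
```

```text
r 0.0766 tab angle if flat contact 39.3
t 4.0 tcp [0.5775 0.2184 0.112 ] yaw 41.0 F [ 1.3 -3.7 -0.8]
n 5
[0.0002, -0.0082, -0.0001, 0.1, 0.1, -5.8]
[0.001, -0.0081, -0.0001, 0.1, 0.1, -5.8]
[0.0018, -0.008, -0.0001, 0.1, 0.1, -5.8]
[0.0026, -0.0077, -0.0, 0.1, 0.1, -5.8]
[0.0034, -0.0074, -0.0, 0.1, 0.1, -5.8]
```

View pics/c3.png

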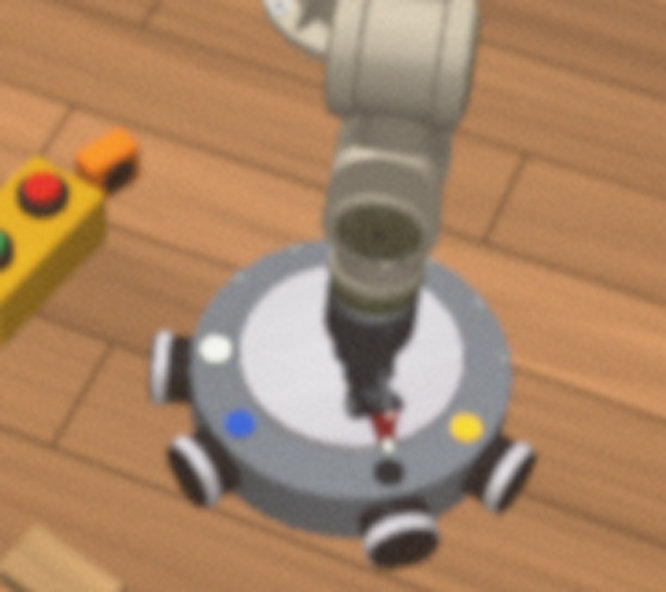

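The tab (crop ~(385,430)) now points at the black badge, at about 38°, so the push works as modelled. Continuing.

Request:
carry_out(
  moves=[-1,0.0005,-0.008,0,0,0,-5.5,-1,0.001,-0.008,0,0,0,-5.5,-1,0.002,-0.008,0,0,0,-5.5,-1,0.0025,-0.007,0,0,0,-5.5,-1,0.002,-0.004,0,0,0,-4],
)

```text
clock: 4.68
tcp_pos: [0.5582, 0.2458, 0.1122]
orientation: [0.011, 0.832, 0.555, 0.0]
wrist_force: [1.5, -2.4, -0.7]
finger_gap: 0.0001
```

Run:
```python
from h import *
tabest();plan([*tabpt(77,.075,-.0185),.112],77,5)
im=env.read_camera("scene")
a=cv2.resize(im[210:310,320:440],None,fx=5.5,fy=5.5,interpolation=cv2.INTER_CUBIC)
cv2.imwrite("pics/c4.png",a[:,:,::-1])
for th in(66,68,70,72,74,76,78): print(th,((proj("scene",[*tabpt(th,.1,0),.125])-[320,210])*5.5).round(0))
```

```text
r 0.0781 tab angle if flat contact 64.0
t 4.675 tcp [0.5582 0.2458 0.1122] yaw 67.4 F [ 1.5 -2.4 -0.7]
n 5
[0.0005, -0.0034, -0.0, 0.2, 0.2, -1.9]
[0.0006, -0.0034, -0.0, 0.2, 0.2, -1.9]
[0.0007, -0.0034, -0.0, 0.2, 0.2, -1.9]
[0.0008, -0.0034, 0.0, 0.2, 0.2, -1.9]
[0.0009, -0.0033, 0.0, 0.2, 0.2, -1.9]
66 [[426. 256.]]
68 [[430. 252.]]
70 [[434. 249.]]
72 [[438. 245.]]
74 [[442. 241.]]
76 [[445. 238.]]
78 [[449. 234.]]
```

View pics/c4.png

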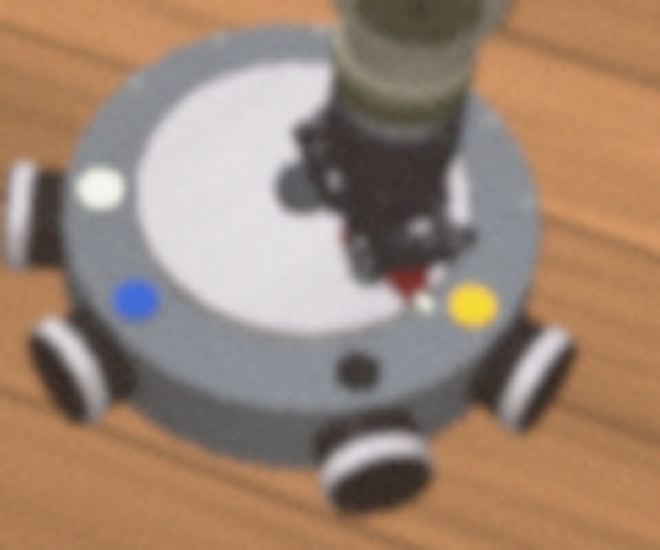

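The white pointer sits at crop (425,302), a little short of the yellow badge at (473,304).

Run:
```python
from h import *
for z in(.085,.09):
    v=ray("scene",[320+425/5.5,210+302/5.5],z)[:2]-hub;print(np.hypot(*v),np.degrees(np.arctan2(v[1],v[0])))
```

```text
0.10569229581265242 65.14988107164659
0.10782343741930692 63.71751067746085
```

Request:
carry_out(
  moves=[-1,0.001,-0.005,0,0,0,-2,-1,0.001,-0.004,0,0,0,-2,-1,0.001,-0.002,0,0,0,-1,-1,0,0,0,0,0,0,-1,0,0.01,0,0,0,0],
)

```text
clock: 5.35
tcp_pos: [0.558, 0.2504, 0.1125]
orientation: [0.011, 0.806, 0.592, -0.0]
wrist_force: [-0.2, 0.4, -0.9]
finger_gap: -0.0002
```

Run:
```python
from h import *
plan([*tabpt(77,.075,-.05),.112],77,5)
im=env.read_camera("scene")
a=cv2.resize(im[210:310,320:440],None,fx=5.5,fy=5.5,interpolation=cv2.INTER_CUBIC)
cv2.imwrite("pics/c5.png",a[:,:,::-1])
```

```text
t 5.35 tcp [0.558  0.2504 0.1125] yaw 72.6 F [-0.2  0.4 -0.9]
n 5
[0.0004, 0.0032, 0.0002, 0.2, 0.2, -0.9]
[0.0003, 0.0032, 0.0001, 0.2, 0.2, -0.9]
[0.0003, 0.0032, 0.0001, 0.2, 0.2, -0.9]
[0.0002, 0.0032, 0.0001, 0.2, 0.2, -0.9]
[0.0002, 0.0032, 0.0001, 0.2, 0.2, -0.9]
```

View pics/c5.png

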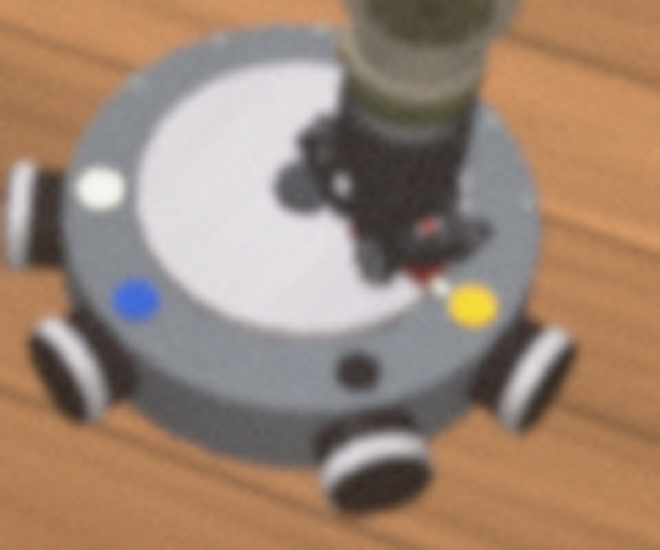

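Run:
```python
from h import *
for z in(.085,.088):
    v=ray("scene",[320+440/5.5,210+286/5.5],z)[:2]-hub;print(np.hypot(*v),np.degrees(np.arctan2(v[1],v[0])))
plan([*tabpt(76,.075,-.0185),.112],76,5)
```

```text
0.10438181595655802 73.19465670781946
0.10541760262258609 72.21267562789654
t 5.4 tcp [0.5599 0.2499 0.1126] yaw 72.6 F [ 2.5 -0.5 -0.6]
n 5
[-0.0002, -0.0032, 0.0001, 0.2, 0.2, -0.7]
[-0.0001, -0.0032, 0.0001, 0.2, 0.2, -0.7]
[-0.0001, -0.0032, 0.0001, 0.2, 0.2, -0.7]
[-0.0, -0.0032, 0.0001, 0.2, 0.2, -0.7]
[-0.0, -0.0032, 0.0001, 0.2, 0.2, -0.7]
```

Request:
carry_out(
  moves=[-1,0,-0.005,0,0,0,-1,-1,0,-0.005,0,0,0,-1,-1,0,-0.003,0,0,0,-1,-1,0,-0.0025,0,0,0,0,-1,0,0,0,0,0,0],
)

```text
clock: 6.02
tcp_pos: [0.5453, 0.255, 0.1123]
orientation: [0.011, 0.789, 0.614, 0.001]
wrist_force: [1.3, -0.2, -0.4]
finger_gap: -0.0001
```

Run:
```python
from h import *
tabest();plan([*tabpt(76,.075,-.0185),.112],76,5)
```

```text
r 0.0787 tab angle if flat contact 75.6
t 6.025 tcp [0.5453 0.255  0.1123] yaw 75.8 F [ 1.3 -0.2 -0.4]
n 5
[-0.0003, -0.0001, 0.0001, 0.2, 0.1, -0.0]
[-0.0003, -0.0001, 0.0001, 0.2, 0.1, -0.0]
[-0.0003, -0.0001, 0.0001, 0.2, 0.1, -0.0]
[-0.0003, -0.0001, 0.0001, 0.2, 0.1, -0.0]
[-0.0003, -0.0001, 0.0001, 0.2, 0.1, -0.0]
```

Back off, lift and swing the arm clear to measure.

Request:
carry_out(
  moves=[-1,0,0.012,0,0,0,0,-1,0,0.012,0,0,0,0,-1,0,0,-0.03,0,0,0,-1,0,0,-0.04,0,0,0,-1,0,0.02,-0.04,0,0,0],
)

```text
clock: 6.65
tcp_pos: [0.5858, 0.2442, 0.2212]
orientation: [0.009, 0.789, 0.614, -0.004]
wrist_force: [1.1, 0.1, 0.2]
finger_gap: -0.0002
```

Request:
carry_out(
  moves=[-1,-0.02,0.05,0,0,0,8,-1,-0.03,0.04,0,0,0,8,-1,-0.04,0.03,0,0,0,8,-1,-0.04,0.03,0,0,0,8,-1,-0.04,0.03,0,0,0,8],
)

```text
clock: 7.28
tcp_pos: [0.6587, 0.0159, 0.229]
orientation: [0.01, 0.954, 0.299, 0.004]
wrist_force: [-0.0, -1.2, 0.2]
finger_gap: 0.0001
```

Run:
```python
from h import *
plan([.535,-.171,.18],0,5)
im=env.read_camera("top")
a=cv2.resize(im[190:340,160:360],None,fx=4,fy=4,interpolation=cv2.INTER_CUBIC)
cv2.imwrite("pics/c6.png",a[:,:,::-1])
sc=env.read_camera("scene")
```

```text
t 7.275 tcp [0.6587 0.0159 0.229 ] yaw 34.8 F [-0.  -1.2  0.2]
n 5
[-0.0417, 0.0164, 0.0101, 0.2, -0.1, 7.0]
[-0.0394, 0.0214, 0.0101, 0.2, -0.1, 7.0]
[-0.0365, 0.026, 0.01, 0.2, -0.1, 7.0]
[-0.033, 0.0303, 0.01, 0.2, -0.1, 7.0]
[-0.0291, 0.0341, 0.0099, 0.2, -0.1, 7.0]
```

View pics/c6.png

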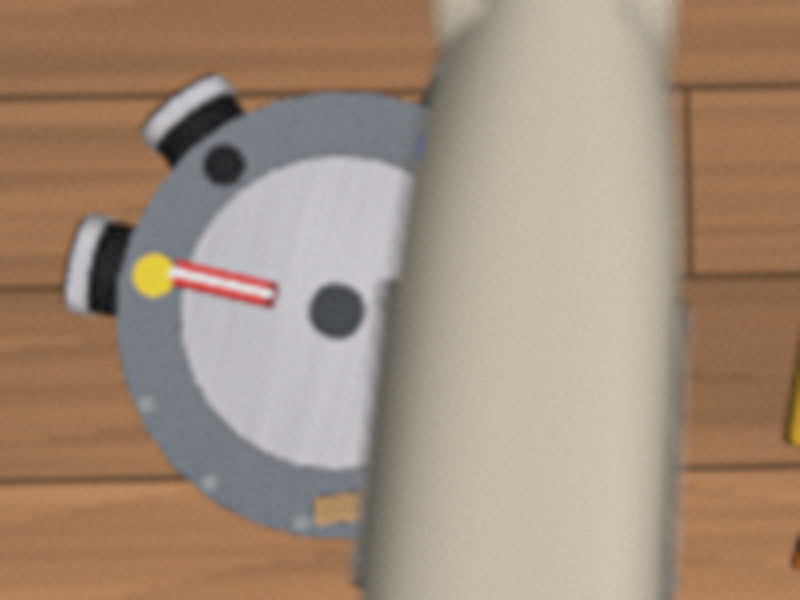

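The tab runs from crop (275,293) to (172,270), aimed at the yellow badge at (154,275). Measuring it precisely.

Run:
```python
from h import *
im=env.read_camera("top")
s=cv2.cvtColor(im,cv2.COLOR_RGB2HSV).astype(int)
m=(np.abs((s[...,0]+90)%180-90)<12)&(s[...,1]>90);m[:255]=0;m[268:]=0;m[:,:200]=0;m[:,232:]=0
yy,xx=np.nonzero(m)
P=np.array([ray("top",p,.12)[:2] for p in zip(xx,yy)]);c=P.mean(0);w=np.linalg.svd(P-c)[2][0];w*=np.sign(w[1])
y=blob(im,28,(198,259),8)[0];Y=ray("top",y,.073)[:2]
a=lambda v:np.degrees(np.arctan2(v[1],v[0])).round(2)
print(len(xx),"tab axis",a(w),"tab centroid bearing",a(c-hub),np.hypot(*(c-hub)),"badge",a(Y-hub),Y)
```

```text
86 tab axis 75.89 tab centroid bearing 76.02 0.07072432578107515 badge 77.66 [0.53460497 0.30581744]
```

The tab is at 76° and the badge at 77.7°. That is about 3 mm off at the badge, well inside its 14 mm radius, so I'll leave it. Next is the start button.

Request:
carry_out(
  moves=[-1,-0.0415,0.0165,0.008,0,0,7,-1,-0.0395,0.0215,0.008,0,0,7,-1,-0.0365,0.026,0.008,0,0,7,-1,-0.033,0.0305,0.008,0,0,7,-1,-0.025,0.027,0.008,0,0,7],
)

```text
clock: 8.05
tcp_pos: [0.5393, -0.1642, 0.1897]
orientation: [0.007, 1.0, -0.004, 0.008]
wrist_force: [1.2, 0.2, -0.1]
finger_gap: -0.0001
```

Run:
```python
from h import *
plan([.536,-.171,.115],0,5)
```

```text
t 8.05 tcp [ 0.5393 -0.1642  0.1897] yaw -0.5 F [ 1.2  0.2 -0.1]
n 5
[-0.0009, 0.0012, 0.0149, 0.2, -0.2, -0.1]
[-0.0009, 0.0012, 0.0149, 0.2, -0.2, -0.1]
[-0.0008, 0.0012, 0.0149, 0.2, -0.2, -0.1]
[-0.0008, 0.0013, 0.0149, 0.2, -0.2, -0.1]
[-0.0007, 0.0013, 0.0149, 0.2, -0.2, -0.1]
```

Request:
carry_out(
  moves=[-1,-0.003,0.005,0,0.2,-0.2,0,-1,0,0.001,0.025,0.2,-0.2,0,-1,0,0,0.025,0.2,-0.2,0,-1,0,0,0.02,0.2,-0.2,0,-1,0,0,0,0,0,0],
)

```text
clock: 8.68
tcp_pos: [0.541, -0.1685, 0.1195]
orientation: [-0.001, 1.0, 0.002, 0.003]
wrist_force: [-0.5, -0.1, 0.1]
finger_gap: 0.0001
```

Run:
```python
from h import *
plan([.536,-.171,.1],0,5)
im=env.read_camera("scene")
a=cv2.resize(im[140:270,220:350],None,fx=4.5,fy=4.5,interpolation=cv2.INTER_CUBIC)
cv2.imwrite("pics/c7.png",a[:,:,::-1])
```

```text
t 8.675 tcp [ 0.541  -0.1685  0.1195] yaw 0.2 F [-0.5 -0.1  0.1]
n 5
[-0.001, 0.0005, 0.0039, -0.0, -0.1, 0.0]
[-0.001, 0.0005, 0.0039, -0.0, -0.1, 0.0]
[-0.001, 0.0005, 0.0039, -0.0, -0.1, 0.0]
[-0.001, 0.0005, 0.0039, -0.0, -0.1, 0.0]
[-0.001, 0.0005, 0.0039, -0.0, -0.1, 0.0]
```

View pics/c7.png

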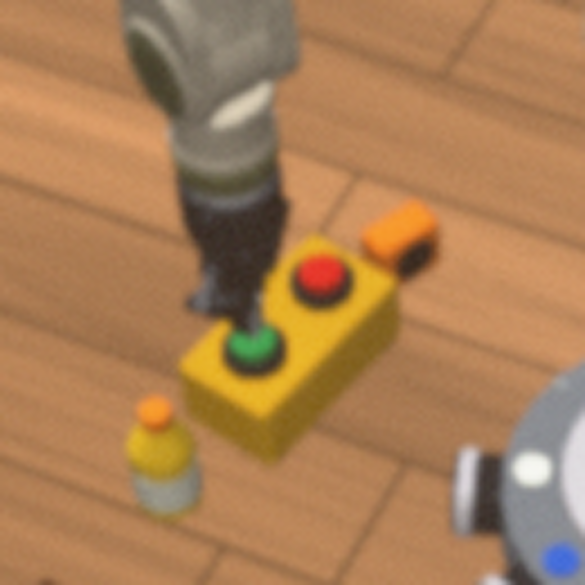

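The closed fingertips are right over the green button at crop (255,345), well clear of the red button and the bottle. Descending.

Request:
carry_out(
  moves=[-1,-0.004,0.002,0.005,0,0,0,-1,0,0,0.006,0,0,0,-1,0,0,0.005,0,0,0,-1,0,0,0.004,0,0,0,-1,0,0,0.004,0,0,0],
)

```text
clock: 9.35
tcp_pos: [0.5401, -0.1709, 0.0986]
orientation: [0.0, 1.0, 0.003, 0.006]
wrist_force: [-1.0, 1.7, 3.6]
finger_gap: -0.0001
```

Request:
carry_out(
  moves=[-1,0,0,0.002,0,0,0,-1,0,0,0.002,0,0,0,-1,0,0,0.002,0,0,0,-1,0,0,0.002,0,0,0,-1,0,0,0.001,0,0,0],
)

```text
clock: 9.98
tcp_pos: [0.5401, -0.1709, 0.0971]
orientation: [0.001, 1.0, 0.003, 0.008]
wrist_force: [-2.0, 1.2, 4.7]
finger_gap: -0.0
```

Request:
carry_out(
  moves=[-1,0,0,0.004,0,0,0,-1,0,0,0.005,0,0,0,-1,0,0,0.006,0,0,0,-1,0,0,0.006,0,0,0,-1,0,0,0.006,0,0,0],
)

```text
clock: 10.6
tcp_pos: [0.5403, -0.1709, 0.0964]
orientation: [0.006, 1.0, 0.004, 0.014]
wrist_force: [-15.5, 6.2, 41.7]
finger_gap: -0.0001
```

41.7 N against a hard stop at z = 0.0964. Forces of 3.6 N at 0.0986 and 4.7 N at 0.0971 fit the button's 5 N over 6 mm spring, so it is fully down. Releasing.

Request:
carry_out(
  moves=[-1,0,0,-0.01,0,0,0,-1,0,0,-0.03,0,0,0,-1,0,0,-0.04,0,0,0,-1,0,0,-0.04,0,0,0,-1,0,0,-0.02,0,0,0],
)

```text
clock: 11.22
tcp_pos: [0.5354, -0.1691, 0.2406]
orientation: [0.006, 1.0, 0.003, 0.014]
wrist_force: [0.3, 1.2, 0.3]
finger_gap: -0.0002
```

Request:
carry_out(
  moves=[-1,-0.02,0.05,0,0,0,0,-1,-0.02,0.05,0,0,0,0,-1,-0.02,0.05,0,0,0,0,-1,0,0,0,0,0,0,-1,0,0,0,0,0,0],
)

```text
clock: 11.85
tcp_pos: [0.4775, -0.3242, 0.2425]
orientation: [0.007, 1.0, 0.005, 0.017]
wrist_force: [-0.2, -0.5, 0.1]
finger_gap: 0.0003
```

Run:
```python
from h import *
im=env.read_camera("top");cv2.imwrite("pics/top9.png",im[:,:,::-1])
s=env.get_state();print(s["clock"],s["wrist_force"],s["tcp_pos"])
```

```text
11.9 [ 0.50000166 -0.18146083  0.50164245] [ 0.47760142 -0.32401979  0.24245138]
```

View pics/top9.png

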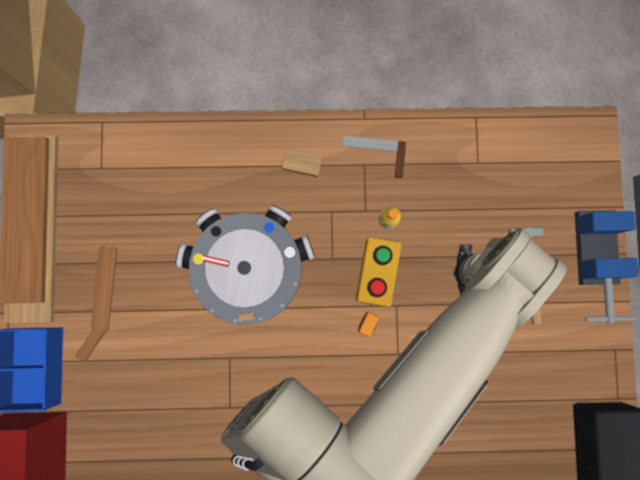

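The tab at (205–228, 260–264) points at the yellow badge (198,259). Everything else visible lies where it was, and the robot touches nothing. Handing in.

```bash
python3 -c "
from workcell import env
print(env.hand_in())"
```

```text
the job is handed in; nothing more can be done
None
```

I pushed the red tab round with the closed fingertips until it pointed at the yellow badge. Only then did I press the green start button and let go. The job was handed in at about 12 s of the 45 s allowed.

- **Selector:** in the top camera the tab measured 76° and the yellow badge 77.7°. That is about 3 mm off at the badge's radius, and the badge is 14 mm in radius. The final picture, after the button press, still shows the tab on the badge. Contact force readings during the push were about 3–4 N.
- **Start button:** forces of 3.6 N and then 4.7 N fit its spring. The fingers then met a hard stop at 41.7 N downwards, which I took as fully down. That is more than the roughly 5 N needed, but it came through the fingertips and is well below the 120 N wrist limit. I had no direct reading of how far the button travelled; full travel is judged from force and height. The fingers were about 5 mm off the button's centre.
- **Everything else:** in the final top view the stop button was untouched and the loose things I could see had not moved. The mallet was mostly hidden behind the arm in that picture, but the gripper passed it at about 0.24 m height.

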